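Lock the lamp head into its bayonet collar

ROBOT

A 6-joint arm with a two-finger parallel gripper is mounted at the origin on the work surface. World frame = base frame: x ahead of the robot, y to its left, z up, the work surface at z = 0. Lengths are in m, angles in rad, forces in N, time in s.
With the tool pointing down it reaches from about 0.35 to 0.775 m from the base axis. Payload 7.3 kg.
Tool frame: the origin (TCP) lies at the centre of the arm's flange, where the gripper is bolted on; the fingertips stand 178 mm ahead of it and the grasp point (between the pads) lies 159 mm ahead of it (tip_extent is the distance from the TCP to the fingertips, in m); z points along the fingers, y is the line along which they close (so a half turn about z gives the same grasp; the last joint's range is limited). The gripper opens to 92 mm and grips with 3 to 60 N. Pads are 19 mm wide; open, the fingers measure 130 mm over their backs; the gripper's body (75 mm by 190 mm) begins 47 mm behind the grasp point.
Start: joints at [1.013, 0.342, 1.524, -0, 1.275, -0.146], TCP at [0.21, 0.481, 0.405] pointing down, gripper open.
Joint ranges: [-2.53, 2.53], [-0.77, 2.02], [0.04, 2.7], [-1, 4.14], [0.28, 2.66], [-3.11, 3.11]. Speed limits (rad/s): [2.57, 2.57, 3.14, 3.14, 3.14, 3.14].

INTERFACE

Orientations are given as [roll, pitch, yaw] about the fixed x, y, z axes, in that order (R = Rz(yaw) Ry(pitch) Rx(roll)).
In Python, from cell import * gives the robot as it stands.
- The arm moves only by the tool arm_command, never from a script. Its arguments are lists of equal length, an entry for each row: "xyz": the shift along the world's x, y, z in mm, a list of three; "spin": the turn about the world's z in degrees. In form: {"xyz": [[tx, ty, tz], ...], "spin": [spin, ...]}. A call has 1 to 20 rows; each row shifts and turns the commanded pose from where the row before left it; what a row does not reach is not made up. A row lasts 1/10 s, in which the tool goes at most 50 mm and 8.59 degrees, less where a joint would pass 70% of its speed; a pose out of reach is approached as far as the arm can. A call with a gripper value outside its range is refused whole. "jaw" is the opening, from -1 (shut) to 1 (fully open), set as the call begins (left out, the last holds). The fingers move at their own pace and stop on an object; "squeeze" is the grip in N (left out, the last holds). Time passes only in rows, so rows that do not move let the fingers close. It gives the time, the measured TCP pose, the force, the opening and the grip force at its end, in the units of the state.
- observe(): the state, without advancing time (a new reading comes with each control period).
- read_camera(name): name is "side" or "top" or "wrist"; returns a dict with "img" (420x560x3 uint8, red, green, blue), "depth" (420x560 float32, m along the optical axis (not along the pixel's ray), 0 where there is no reading), "fx", "fy", "cx", "cy" (pixels), "world_from_camera" (4x4, takes a point from camera to world coordinates). Camera axes: x right, y up, looking along -z (the intrinsics and any distortion apply to the point x, -y, -z); pixel columns grow to the right and rows downward; lengths in m; the calibration is good to about 2 mm. A picture is of the moment at which its call begins.
- hand_in(): hands the job in; it is judged then, once.
The state is a dict: "time": time; "qpos": joint angles; "qvel": joint speeds; "joint_efforts": joint torques, N m; "tool_pos": TCP position; "tool_rot": TCP orientation; "contact_force": force on the tool from outside, world axes, zero at the start; "torque": the same for the moment, N m; "opening": finger opening in m; "grip_force": force on a finger pad.
Only numpy, scipy, OpenCV 4.12 (cv2) and the standard library are available. Lean on these libraries where they do the work, as an engineer would, in place of code of your own. Each camera call takes 0.05 s, during which the arm holds its last target. There are 200 camera calls.

TASK

Put the cordless lamp together: pick up the lamp head by its wooden bar, lower it into the steel collar on the lamp foot and feel for the notches until its lugs drop in, then press it lightly down and twist it clockwise (seen from above) until it cams up tight against its stop, and let go. Do not force it: if it does not drop in, turn it a little and try again under light pressure. Leave the plant, the tea-light cups and the notebooks where they are.

Things in the scene. Friction and masses are not known exactly. Their poses are not given: they have to be found in the camera images.
- lamp_head: The loose lamp head, 102 mm tall, about 0.2 kg, upright on the desk. Origin: centre of its underside, z up its axis. From below: steel spigot 44 mm in diameter, 0 to 26 mm high, foot chamfered to 32 mm diameter over the lowest 6 mm; white drum 64 mm in diameter from 26 to 66 mm; grey cap 68 mm in diameter to 72 mm; then a wooden bar handle.
- bar (a point): Middle of the top face of the lamp head's wooden bar handle, on its axis, 102 mm above its underside. The bar is 60 mm long (along the head's x), 14 mm wide (y) and stands from 72 to 102 mm. Axes as the head's.
- lug (a point): Centre line of the lugs on the head's axis, 9 mm above its underside. Three round radial lugs of 6 mm diameter stick out of the spigot at 0, 120 and 240 deg from the head's x axis, tips 29.5 mm from the axis. Axes as the head's.
- lamp_foot: Grey turned lamp foot, fixed to the desk, base 136 mm in diameter. Origin: centre of its underside; z up. On its top a steel cup, the collar, 74 mm outer diameter, from 84 mm up to its mouth at 120 mm. Its inward lip leaves a round opening 48 mm in diameter with three notches, 26 deg wide, 120 deg apart; a lug passes within about 6 deg of a notch's middle.
- mouth (a point): Centre of the collar's mouth (top of the lip), 120 mm above the desk, axes as the foot's. The notches nominally lie at 0, 120 and 240 deg from x, but the collar is screwed on anyhow: all are turned together by up to 0.5 rad either way, which no pose tells (look, or feel). Lugs resting on the lip: head's underside 6 mm below the mouth; in the notches it can go deeper.
- button (a point): Top of the sprung contact button in the middle of the cup when free, 13 mm below the mouth. A head let go in the notches rests here. It pushes up with 3.6 N at once and 0.85 N more per mm. Push the head to 18 mm or more below the mouth (about 6 N) for the lugs to pass under the lip. A head that is not under the lip springs up again.
- ramp (a point): On the axis, 23 mm below the mouth: where the head's underside ends when tight. Turned clockwise from above (negative about z), ramps under the lip draw the head from 18 to 23 mm below the mouth over about 63 deg from the notch; a level end and a hard stop follow at about 71 deg. The drum meets the collar at 26 mm. Turning takes under 0.2 Nm up to the stop; friction holds it.
- plant: Small clipped bush in a terracotta pot, about 74 mm across and 134 mm tall, loose. Origin: centre of its underside.
- tealight_a: White ceramic tea-light cup, 64 mm in diameter, 60 mm tall, loose. Origin: centre of its underside.
- tealight_b: A second such cup, 64 mm in diameter, 60 mm tall, loose. Origin: centre of its underside.
- notebooks: Stack of two notebooks, 150 x 210 x 26 mm, loose. Origin: centre of its underside.
There are look-alikes about, which are no part of the job. Of the things like the lamp_head, leave any that is purple; of the rest the larger one is meant.

How it is judged:
On the way, in this order (a step that is already met when the one before it is completed fails the run):
1. the lamp head is lifted off the desk (height (world z) of lamp_head above 0.03 m), for 0.1 s.
2. the lugs have dropped through the notches: the head's underside is at least 11 mm below the collar's mouth, on its axis (z of lamp_head in the frame of mouth below -0.011 m and horizontal distance between lamp_head and mouth below 0.005 m), for 0.1 s.
At the end, for the whole second after the job is handed in: The lamp head stays by itself cammed down in the collar, its underside at least 21.3 mm below the mouth (23 mm when tight), within 4 mm of the axis and within 0.06 rad of upright, at rest and let go (z of lamp_head in the frame of mouth below -0.0213 m and horizontal distance between lamp_head and mouth below 0.004 m and angle between lamp_head's own z axis and vertical below 0.06 rad and linear speed of lamp_head below 0.01 m/s and contact force between the arm and lamp_head below 0.1 N); the robot touches nothing.
It fails at once if the lamp head is forced: more than 60 N between the head and the lamp foot with its collar (contact force between lamp_head and lamp_foot above 60 N).
It fails at once if the plant, a cup or the notebooks are moved by more than 20 mm (distance of any of plant, tealight_a, tealight_b, notebooks from where it was at the start of the episode above 0.02 m).
It also fails if it takes over 67 s, if anything falls off the work surface, if the arm or the gripper's body presses on something with over 40 N, if the wrist force passes 120 N, or if a joint passes its speed limit or range.

## Working session

There is one attempt and no reset: what is moved stays moved. The work goes in short steps, Python scripts to look and compute and a tool call to move; the robot and the scene stay as the last step left them, time stands still between calls to the robot, and variables do not carry over. Pictures are saved under pics/ and viewed, at most 10 in all, crops included, and the job is handed in when it is done.

Besides the shell and the picture viewer there is one more tool, called after "Request:" as name(argument=value, ...) on one line, values as JSON. arm_command: Moves the arm, as the interface text tells. Its arguments: {"type":"object","properties":{"xyz":{"type":"array","items":{"type":"array","items":{"type":"number"}}},"spin":{"type":"array","items":{"type":"number"}},"jaw":{"type":"number"},"squeeze":{"type":"number"}},"required":["xyz","spin"]}

```bash
mkdir -p pics; python3 - <<'E'
from cell import *
import cv2,numpy as np
for n in ("top","side"):
    c=read_camera(n); np.savez(f"pics/{n}0.npz",**c); cv2.imwrite(f"pics/{n}0.png",c["img"][:,:,::-1])
    print(n,c["fx"],c["fy"],c["cx"],c["cy"],c["world_from_camera"].round(3), [k for k in c])
s=observe();print(s["time"],s["tool_pos"],s["tool_rot"],s["opening"])
E
```

```text
top 395.4510546572509 395.4510546572509 276.552632618552 208.39175820989215 [[-0.025  0.997 -0.071  0.528]
 [-1.    -0.024  0.007  0.072]
 [ 0.005  0.071  0.997  1.123]
 [ 0.     0.     0.     1.   ]] ['img', 'depth', 'fx', 'fy', 'cx', 'cy', 'world_from_camera']
side 422.63646947242444 422.63646947242444 277.71439178199597 202.99597311748752 [[ 0.994  0.07  -0.087  0.502]
 [-0.112  0.668 -0.735 -0.803]
 [ 0.007  0.741  0.672  0.923]
 [ 0.     0.     0.     1.   ]] ['img', 'depth', 'fx', 'fy', 'cx', 'cy', 'world_from_camera']
0.1 [0.21004014 0.48101572 0.40410227] [-3.14018291e+00 -1.72075548e-04  2.72983639e+00] 0.09180296471119669
```

View pics/top0.png

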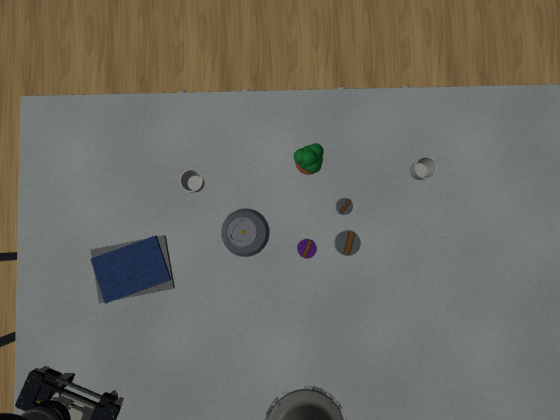

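View pics/side0.png

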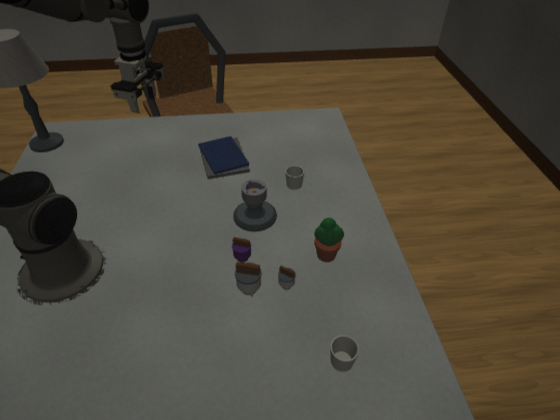

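The top view shows the target head (largest, non-purple) at (347,243). The small look-alike is at (344,206), the purple one at (307,248) and the collar at about (243,232). The side view shows the head at (248,270) and the collar at (255,190).

```bash
cat > h.py <<'E'
import numpy as np,cv2
def ld(n): return dict(np.load(f"pics/{n}.npz"))
def cloud(c):
    v,u=np.mgrid[0:420,0:560]; d=c["depth"]
    P=np.stack([(u-c["cx"])/c["fx"]*d,-(v-c["cy"])/c["fy"]*d,-d],-1)
    T=c["world_from_camera"]; W=P@T[:3,:3].T+T[:3,3]; W[d==0]=np.nan; return W
def at(c,u,v,z): # pixel ray meets plane z
    T=c["world_from_camera"]; r=T[:3,:3]@np.array([(u-c["cx"])/c["fx"],-(v-c["cy"])/c["fy"],-1]); o=T[:3,3]
    return o+r*(z-o[2])/r[2]
def proj(c,p):
    T=np.linalg.inv(c["world_from_camera"]); q=T[:3,:3]@np.asarray(p)+T[:3,3]
    return np.array([c["cx"]+c["fx"]*q[0]/-q[2],c["cy"]-c["fy"]*q[1]/-q[2]])
E
python3 - <<'E'
from h import *
c=ld("top0");W=cloud(c)
a=c["img"][195:270,215:295];b=c["img"][195:270,300:380]
cv2.imwrite("pics/crop1.png",cv2.resize(np.hstack([a,b])[:,:,::-1],None,fx=5,fy=5,interpolation=cv2.INTER_CUBIC))
W2=cloud(ld("side0"))
for nm,w in(("top",W),("side",W2)):
  for name,x,y in(("head",*at(c,347,243,.1)[:2]),("foot",*at(c,243,232,.12)[:2])):
    r=np.hypot(w[...,0]-x,w[...,1]-y)
    for lo,hi in((.06,.08),(.09,.107),(.112,.128)):
        m=(r<.05)&(w[...,2]>lo)&(w[...,2]<hi); q=w[m]
        if m.sum()>5:
            (cx,cy),(l,s),an=cv2.minAreaRect(q[:,:2].astype(np.float32)*1000)
            print(nm,name,lo,m.sum(),"mean",q.mean(0).round(4),"rect",round(cx,1),round(cy,1),round(l,1),round(s,1),round(an,1),"circ",[np.round(t,1) for t in cv2.minEnclosingCircle(q[:,:2].astype(np.float32)*1000)])
E
```

```text
top head 0.06 358 mean [ 0.5072 -0.1189  0.0705] rect 507.2 -120.8 66.2 66.0 16.3 circ [array([ 507.1, -120.8]), np.float64(34.0)]
top head 0.09 136 mean [ 0.5075 -0.1203  0.0999] rect 507.4 -120.8 14.6 58.9 74.2 circ [array([ 506.9, -122.5]), np.float64(29.5)]
top foot 0.09 100 mean [0.5446 0.1554 0.0928] rect 546.3 146.3 60.2 56.9 65.9 circ [array([542.4, 151.6]), np.float64(35.2)]
top foot 0.112 359 mean [0.5426 0.1556 0.119 ] rect 542.6 155.0 73.6 71.5 43.4 circ [array([542.8, 155.4]), np.float64(37.4)]
side head 0.06 283 mean [ 0.5057 -0.1385  0.0723] rect 508.0 -126.6 63.3 61.5 33.3 circ [array([ 507.2, -123.5]), np.float64(34.1)]
side head 0.09 174 mean [ 0.508  -0.126   0.1003] rect 507.5 -123.9 17.3 60.4 72.6 circ [array([ 507.5, -123.9]), np.float64(30.3)]
side foot 0.06 57 mean [0.5422 0.1343 0.066 ] rect 543.9 136.1 49.2 21.1 4.8 circ [array([543.1, 145.5]), np.float64(24.6)]
side foot 0.09 186 mean [0.5427 0.1488 0.098 ] rect 541.1 150.3 69.5 74.8 36.7 circ [array([542.7, 152.5]), np.float64(38.3)]
side foot 0.112 273 mean [0.5429 0.1491 0.1202] rect 543.3 153.4 75.8 74.5 74.8 circ [array([540.7, 153.6]), np.float64(40.2)]
```

View pics/crop1.png

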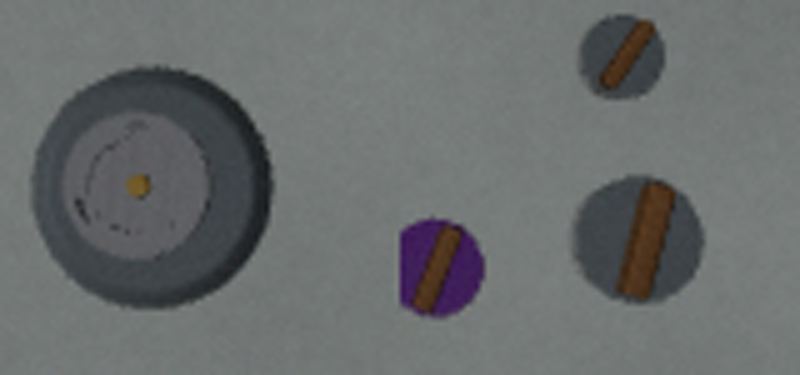

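```bash
python3 - <<'E'
from cell import *
from h import *
c=read_camera("wrist");s=observe()
T=c["world_from_camera"]; y=s["tool_rot"][2]
R=np.array([[np.cos(y),np.sin(y),0],[np.sin(y),-np.cos(y),0],[0,0,-1]])
print("cam in tool pos",(R.T@(T[:3,3]-s["tool_pos"])).round(4),"view dir in tool",(-R.T@T[:3,2]).round(3),"up",(R.T@T[:3,1]).round(3),c["fx"],c["cx"],c["cy"])
t=ld("top0");d=ld("side0")
W=cloud(t)
for n,u,v in(("small",344,206),("purple",307,248),("plant",309,158),("cupA",192,181)): print(n,W[v,u].round(3))
# two-view check of bar & button
E
```

```text
cam in tool pos [ 0.0795 -0.0005  0.0203] view dir in tool [-0.297 -0.002  0.955] up [ 0.955 -0.003  0.297] 334.0285211550069 280.2969810783115 214.2257562034518
small [ 0.605 -0.116  0.067]
purple [ 0.496 -0.012  0.08 ]
plant [ 0.725 -0.02   0.133]
cupA [0.692 0.303 0.005]
```

Request:
arm_command(xyz=[[32,-28,-4],[32,-28,-4],[32,-28,-4],[32,-28,-4],[32,-28,-6],[32,-28,-6],[33,-29,-6],[33,-29,-6],[33,-29,-6],[33,-29,-6],[33,-29,-10],[33,-29,-12],[0,0,0]], spin=[1,1,1,1,1,1,1,1,0.6,0,0,0,0])

```text
time: 1.45
tool_pos: [0.6028, 0.1351, 0.328]
tool_rot: [-3.14, -0.001, 2.875]
contact_force: [-0.1, -0.4, -0.7]
opening: 0.0918
grip_force: 0.0
```

```bash
python3 - <<'E'
from cell import *
from h import *
c=read_camera("wrist");np.savez("pics/w1.npz",**c);s=observe();print(s["tool_pos"],s["tool_rot"])
print(proj(c,[.5425,.1545,.12]))
cv2.imwrite("pics/w1.png",c["img"][:,:,::-1])
E
```

```text
[0.60125296 0.13698837 0.32877768] [-3.14052813e+00 -2.57265037e-03  2.87622681e+00]
[287.57067058 141.84823758]
```

View pics/w1.png

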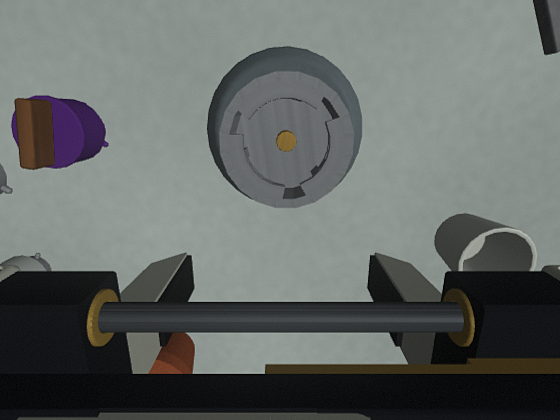

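The wrist view shows the collar centred near (288,140), with the brass button at (286,141). The notches are at about (236,123), (330,107) and (294,192). The target head is only just visible at the left edge.

```bash
python3 - <<'E'
from h import *
c=ld("w1")
W=cloud(c);m=(abs(W[...,2]-.12)<.004)&(np.hypot(W[...,0]-.5425,W[...,1]-.1545)<.045)
q=W[m];print(m.sum(),q[:,2].mean(),cv2.minEnclosingCircle(q[:,:2].astype(np.float32)*1000))
# polar unwrap about the centre at z=.12
ctr=np.array(cv2.minEnclosingCircle(q[:,:2].astype(np.float32))[0])
print("button",at(c,286,141,.107))
for u,v in((236,123),(330,107),(294,192)):
    p=at(c,u,v,.118)[:2]-ctr; print(np.degrees(np.arctan2(p[1],p[0])),np.hypot(*p))
th=np.radians(np.arange(0,360,.5));out=[]
for r in np.linspace(.020,.036,33):
    xy=[proj(c,[ctr[0]+r*np.cos(t),ctr[1]+r*np.sin(t),.12]) for t in th]
    out.append(cv2.remap(c["img"],np.float32([xy]),None,cv2.INTER_LINEAR)[0])
cv2.imwrite("pics/polar.png",cv2.resize(np.array(out)[:,:,::-1],(720,264)))
E
```

```text
7815 0.11977132105162412 ((543.1939697265625, 153.4467010498047), 37.45553207397461)
button [0.54293388 0.15366616 0.107     ]
-126.81622459132024 0.029586286462410762
113.95363908460035 0.030562031413715458
-5.384347019708611 0.028315974122727756
```

View pics/polar.png

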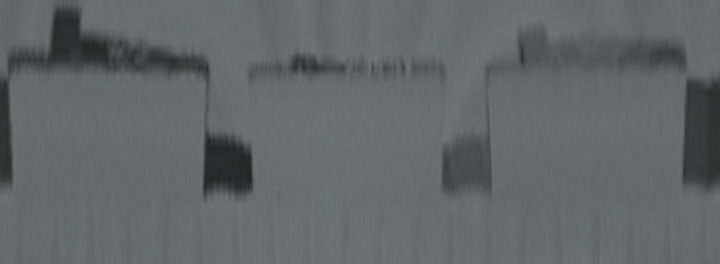

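The polar unwrap gives notch middles at about -6, 114 and 233.5 deg. The collar centre is (543.1, 153.5) mm with the mouth at 119.8 mm, so the height fits. Next I need the head's lug direction, since the bar alone leaves 0/180 open.

Request:
arm_command(xyz=[[2,-35,0],[2,-35,0],[2,-35,0],[2,0,0],[0,0,0]], spin=[0,0,0,0,0])

```text
time: 2.0
tool_pos: [0.6078, 0.0346, 0.3311]
tool_rot: [3.141, -0.0, 2.879]
contact_force: [0.5, 0.5, 0.8]
opening: 0.0918
grip_force: 0.0
```

```bash
python3 - <<'E'
from cell import *
from h import *
c=read_camera("wrist");np.savez("pics/w2.npz",**c);s=observe();print(s["tool_pos"],s["tool_rot"])
p=proj(c,[.5075,-.1215,.05]);print(p)
W=cloud(c);r=np.hypot(W[...,0]-.5075,W[...,1]+.1215);m=(r<.04)&(abs(W[...,2]-.102)<.005)
q=W[m];print(m.sum(),q.mean(0));print(cv2.minAreaRect(q[:,:2].astype(np.float32)*1000))
for z in (.035,): pass
for a in(105,45,165): print(a,proj(c,[.5075+.0295*np.cos(np.radians(a)),-.1215+.0295*np.sin(np.radians(a)),.009]))
x,y=max(0,int(p[0])-70),max(0,int(p[1])-70)
cv2.imwrite("pics/c2.png",cv2.resize(c["img"][y:y+140,x:x+180,::-1],None,fx=4,fy=4,interpolation=cv2.INTER_CUBIC));print(x,y)
E
```

```text
[0.60771524 0.03527289 0.33099664] [ 3.14090721e+00 -2.46990067e-04  2.88044735e+00]
[ 50.4930322  141.65230372]
1029 [ 0.51755633 -0.12048728  0.10043638]
((511.73394775390625, -117.42546081542969), (10.64079475402832, 57.471710205078125), 63.827457427978516)
105 [107.37785315 120.2148461 ]
45 [112.3874406  154.38351905]
165 [ 74.95762167 102.30531413]
0 71
```

View pics/c2.png

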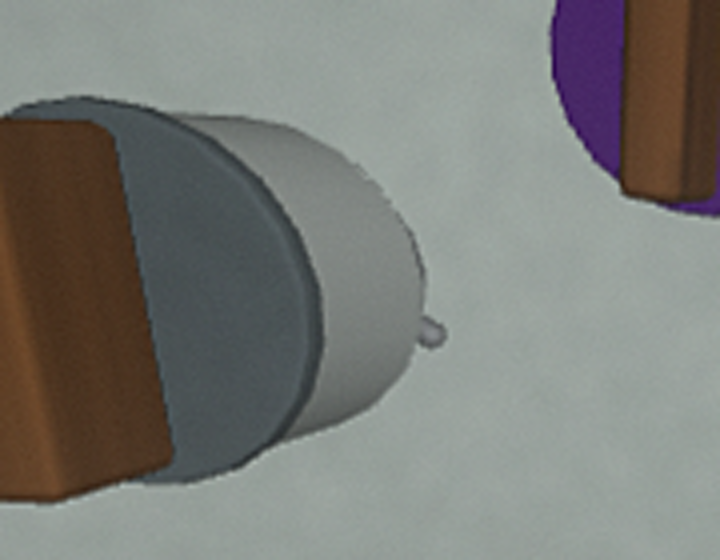

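The lug shows at crop (440,333), i.e. pixel (110,154), which matches the 45 deg prediction. The lugs are therefore at 45/165/285 and the head's x axis points to about 165 deg. One closer look will centre the bar.

Request:
arm_command(xyz=[[-11,-43,0],[-11,-43,0],[-11,-43,0],[-10,-44,0],[0,0,0],[0,0,0]], spin=[0,0,0,0,0,0])

```text
time: 2.65
tool_pos: [0.5651, -0.1381, 0.3308]
tool_rot: [3.141, -0.0, 2.879]
contact_force: [0.3, 0.3, 0.5]
opening: 0.0919
grip_force: 0.0
```

```bash
python3 - <<'E'
from cell import *
from h import *
c=read_camera("wrist");np.savez("pics/w3.npz",**c);s=observe();print(s["tool_pos"],s["tool_rot"],np.degrees(s["tool_rot"][2]))
W=cloud(c);r=np.hypot(W[...,0]-.5075,W[...,1]+.1215)
for z,t in((.102,.003),(.072,.002)):
    m=(r<.045)&(abs(W[...,2]-z)<t);q=W[m];print(m.sum(),q.mean(0),cv2.minAreaRect(q[:,:2].astype(np.float32)*1000),cv2.minEnclosingCircle(q[:,:2].astype(np.float32)*1000))
m=(r<.045)&(abs(W[...,2]-.102)<.003)
q=W[m][:,:2]-W[m][:,:2].mean(0);e,v=np.linalg.eigh(q.T@q);print("axis",np.degrees(np.arctan2(v[1,1],v[0,1])))
E
```

```text
[ 0.56529557 -0.13730587  0.33082486] [ 3.14074893e+00 -1.69134478e-04  2.88094147e+00] 165.06578748537206
2114 [ 0.50627352 -0.12263426  0.10150975] ((507.7556457519531, -123.0835952758789), (13.921303749084473, 59.50395202636719), 73.72734069824219) ((507.90447998046875, -122.55686950683594), 29.97026252746582)
5170 [ 0.50614205 -0.12278688  0.07183621] ((506.9298095703125, -122.93276977539062), (66.9358139038086, 65.2070541381836), 74.80045318603516) ((507.5947265625, -123.00225067138672), 33.76830291748047)
axis 163.77430807231428
```

Request:
arm_command(xyz=[[-29,7.5,0],[-28.5,8,0],[0,0,0],[0,0,-30],[0,0,-30],[0,0,-12],[0,0,-6],[0,0,0],[0,0,0]], spin=[-1,0,0,0,0,0,0,0,0])

```text
time: 3.6
tool_pos: [0.5083, -0.1233, 0.2537]
tool_rot: [-3.142, 0.002, 2.863]
contact_force: [-1.0, 0.7, -0.6]
opening: 0.092
grip_force: 0.0
```

Request:
arm_command(xyz=[[0,0,0],[0,0,0],[0,0,0],[0,0,0],[0,0,0],[0,0,0],[0,0,0],[0,0,0],[0,0,0],[0,0,0],[0,0,0]], spin=[0,0,0,0,0,0,0,0,0,0,0], jaw=-1, squeeze=40)

```text
time: 4.7
tool_pos: [0.5076, -0.1233, 0.2526]
tool_rot: [3.141, -0.0, 2.862]
contact_force: [0.6, 0.2, -0.5]
opening: 0.0133
grip_force: 40.0
```

Request:
arm_command(xyz=[[0,0,10],[0,0,30],[0,0,40],[0,0,40],[0,0,40],[0,20,0],[5,35,0],[5,35,0],[5,35,0],[5,35,0],[5,35,0],[5,35,0],[5.6,35,0],[0,11.5,0],[0,0,0],[0,0,0],[0,0,0]], spin=[0,0,0,0,0,0,-8,-8,-8,-8,-8,-8,-2,0,0,0,0])

```text
time: 6.4
tool_pos: [0.5432, 0.1519, 0.4129]
tool_rot: [-3.141, 0.0, 1.989]
contact_force: [-0.4, 0.1, -1.7]
opening: 0.0139
grip_force: 40.0
```

```bash
python3 - <<'E'
from cell import *
from h import *
s=observe();print(s["tool_pos"],s["tool_rot"],s["contact_force"],s["torque"],s["opening"])
t=np.array(s["tool_pos"][:2])
for n in("top","side"):
    c=read_camera(n);np.savez(f"pics/{n}4.npz",**c);W=cloud(c)
    r=np.hypot(W[...,0]-t[0],W[...,1]-t[1])
    m=(r<.045)&(W[...,2]>.05)&(W[...,2]<.255);q=W[m]
    h,e=np.histogram(q[:,2],np.arange(.05,.26,.01));print(n,dict(zip(e.round(2).tolist(),h.tolist())))
c=ld("side4");p=proj(c,[*t,.17]).astype(int);print(p)
cv2.imwrite("pics/c4.png",cv2.resize(c["img"][p[1]-60:p[1]+60,p[0]-60:p[0]+60,::-1],None,fx=5,fy=5,interpolation=cv2.INTER_CUBIC))
E
```

```text
[0.54316333 0.15186158 0.41289991] [-3.14135383e+00  3.98069495e-04  1.98867266e+00] [-0.37699391  0.06776685 -1.68901773] [-0.09270784  0.01609983 -0.00350413] 0.013897643897268046
top {0.05: 0, 0.06: 0, 0.07: 0, 0.08: 0, 0.09: 0, 0.1: 0, 0.11: 0, 0.12: 0, 0.13: 0, 0.14: 0, 0.15: 0, 0.16: 0, 0.17: 0, 0.18: 0, 0.19: 0, 0.2: 0, 0.21: 0, 0.22: 0, 0.23: 0, 0.24: 0}
side {0.05: 15, 0.06: 53, 0.07: 6, 0.08: 30, 0.09: 118, 0.1: 107, 0.11: 125, 0.12: 160, 0.13: 0, 0.14: 0, 0.15: 0, 0.16: 10, 0.17: 44, 0.18: 11, 0.19: 62, 0.2: 64, 0.21: 61, 0.22: 56, 0.23: 159, 0.24: 42}
[252 173]
```

View pics/c4.png

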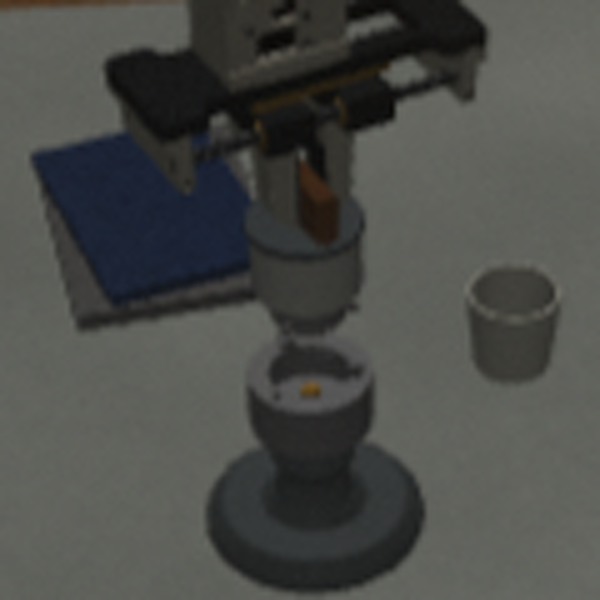

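The head hangs upright over the collar, with lugs visible at crop (355,308) and (280,338), in line with the notches. Lowering gently.

Request:
arm_command(xyz=[[0,0,-15],[0,0,-15],[0,0,-8],[0,0,-3],[0,0,-2],[0,0,-1],[0,0,-1],[0,0,-1],[0,0,0]], spin=[0,0,0,0,0,0,0,0,0])

```text
time: 7.4
tool_pos: [0.5432, 0.1532, 0.3669]
tool_rot: [3.141, 0.0, 1.99]
contact_force: [0.4, 0.7, -2.7]
opening: 0.0138
grip_force: 40.0
```

Request:
arm_command(xyz=[[0,0,-1],[0,0,-1],[0,0,-1],[0,0,0],[0,0,0]], spin=[0,0,0,0,0])

```text
time: 7.9
tool_pos: [0.5432, 0.1531, 0.3637]
tool_rot: [3.142, -0.0, 1.99]
contact_force: [0.2, 0.7, -1.9]
opening: 0.0141
grip_force: 40.0
```

No contact at 9 mm below the mouth, so the lugs are already past the lip's top. Continuing down.

Request:
arm_command(xyz=[[0,0,-1],[0,0,-1],[0,0,-1],[0,0,-1],[0,0,-1],[0,0,0],[0,0,0]], spin=[0,0,0,0,0,0,0])

```text
time: 8.6
tool_pos: [0.5432, 0.1531, 0.3591]
tool_rot: [3.141, 0.0, 1.99]
contact_force: [-1.1, -1.3, 2.1]
opening: 0.0138
grip_force: 40.0
```

Request:
arm_command(xyz=[[0,0,-1],[0,0,-1],[0,0,-1],[0,0,-1],[0,0,0],[0,0,0]], spin=[0,0,0,0,0,0])

```text
time: 9.2
tool_pos: [0.5432, 0.1531, 0.355]
tool_rot: [3.141, 0.0, 1.99]
contact_force: [-1.9, 0.6, 4.6]
opening: 0.0138
grip_force: 40.0
```

Request:
arm_command(xyz=[[0,0,-1],[0,0,0],[0,0,-0.4],[0,0,-0.4],[0,0,-0.4],[0,0,-0.4],[0,0,0]], spin=[0,0,-5,-5,-5,-5,0])

```text
time: 9.9
tool_pos: [0.5434, 0.1531, 0.3528]
tool_rot: [3.14, 0.0, 1.638]
contact_force: [-2.1, 0.0, 8.0]
opening: 0.014
grip_force: 40.0
```

```bash
python3 -c "
from cell import *
s=observe();print(s['torque'],s['tool_pos'],s['contact_force'])"
```

```text
[-0.22511475  0.35695597  0.00568657] [0.54342685 0.15310978 0.35282105] [-2.12095858  0.03285082  8.01861173]
```

Turning freely under the lip at low force. Carrying on along the ramp.

Request:
arm_command(xyz=[[0,0,-0.4],[0,0,-0.4],[0,0,-0.4],[0,0,-0.4],[0,0,-0.4],[0,0,-0.4],[0,0,-0.4],[0,0,-0.2],[0,0,0],[0,0,0]], spin=[-5,-5,-5,-5,-5,-5,-5,-5,-3,0])

```text
time: 10.9
tool_pos: [0.5433, 0.1533, 0.3498]
tool_rot: [3.141, -0.001, 0.889]
contact_force: [-2.6, 0.4, 7.7]
opening: 0.0138
grip_force: 40.0
```

```bash
python3 -c "
from cell import *
s=observe();print(s['torque'],s['tool_pos'],s['contact_force'],s['tool_rot'])"
```

```text
[-0.04903046  0.53706591 -0.03961179] [0.54331099 0.15326491 0.34981824] [-2.63468279  0.42176862  7.67600139] [ 3.14077891e+00 -1.11025672e-03  8.88783026e-01]
```

Request:
arm_command(xyz=[[0,0,0],[0,0,0],[0,0,0],[0,0,0],[0,0,0]], spin=[-2,-2,-2,-1,0])

```text
time: 11.4
tool_pos: [0.5431, 0.1536, 0.3497]
tool_rot: [-3.141, -0.001, 0.768]
contact_force: [-2.3, 0.9, 6.3]
opening: 0.0138
grip_force: 40.1
```

```bash
python3 -c "
from cell import *
s=observe();print(s['torque'],s['tool_pos'],s['contact_force'],s['tool_rot'])"
```

```text
[0.22755813 0.69822348 0.29640633] [0.5431128  0.15357645 0.34974524] [-2.32825149  0.85144786  6.2668378 ] [-3.14141811e+00 -1.15980274e-03  7.68358496e-01]
```

The torque rose to 0.3 Nm at 70 deg, so it is at the stop. Letting go and backing off.

Request:
arm_command(xyz=[[0,0,0],[0,0,0],[0,0,0],[0,0,0],[0,0,0],[0,0,0]], spin=[0,0,0,0,0,0], jaw=0.2)

```text
time: 12.0
tool_pos: [0.5432, 0.1531, 0.349]
tool_rot: [3.142, 0.0, 0.768]
contact_force: [0.1, 0.4, -0.9]
opening: 0.0536
grip_force: 0.0
```

Request:
arm_command(xyz=[[0,0,10],[0,0,20],[0,0,30],[0,0,40],[0,-40,20],[0,-45,0],[0,-45,0],[0,-45,0],[0,0,0],[0,0,0]], spin=[0,0,0,0,0,0,0,0,0,0])

```text
time: 13.0
tool_pos: [0.5431, -0.0227, 0.4698]
tool_rot: [3.141, -0.001, 0.766]
contact_force: [-0.3, 1.1, -0.1]
opening: 0.0553
grip_force: 0.0
```

```bash
python3 - <<'E'
from cell import *
from h import *
c=read_camera("top");np.savez("pics/top9.npz",**c);W=cloud(c);s=observe();print(s["time"],s["tool_pos"],s["opening"],s["contact_force"])
r=np.hypot(W[...,0]-.543,W[...,1]-.1535)
for lo,hi in((.15,.18),(.19,.205),(.205,.24)):
    q=W[(r<.045)&(W[...,2]>lo)&(W[...,2]<hi)];print(lo,len(q),len(q) and (np.median(q,0).round(4),cv2.minEnclosingCircle(q[:,:2].astype(np.float32)*1000)))
cv2.imwrite("pics/top9.png",c["img"][:,:,::-1])
E
```

```text
13.05 [ 0.54313306 -0.021677    0.4696686 ] 0.05539369049184837 [ 0.87212572 -0.00173468  0.62245169]
0.15 457 (array([0.5444, 0.1546, 0.1681]), ((544.91552734375, 155.1521453857422), 33.756629943847656))
0.19 149 (array([0.5434, 0.1548, 0.1981]), ((545.756103515625, 153.8409881591797), 29.460599899291992))
0.205 0 0
```

View pics/top9.png

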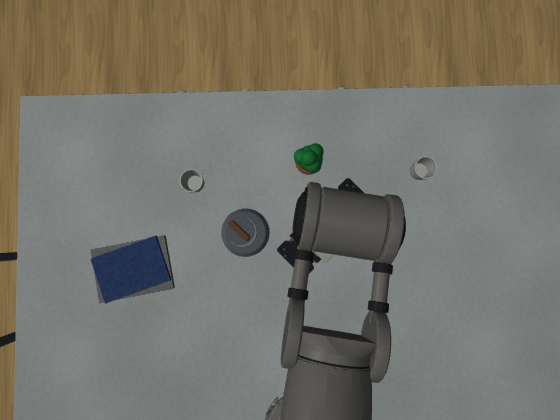

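The head sits in the collar at (240,231) and the other objects are unmoved. A quick check of the settled depth with the same camera as before, then hand in.

```bash
python3 - <<'E'
from cell import *
from h import *
def med(W,x,y,lo,hi,R):
    r=np.hypot(W[...,0]-x,W[...,1]-y);return np.median(W[...,2][(r<R)&(W[...,2]>lo)&(W[...,2]<hi)])
A=cloud(ld("top0"));B=cloud(ld("top9"));S0=cloud(ld("side0"));S9=cloud(read_camera("side"))
for a,b in((A,B),(S0,S9)):
    m=med(a,.543,.1535,.113,.127,.04)
    for z in(.072,.102): 
        d=med(b,.543,.1535,z+.085,z+.108,.036)-med(a,.5075,-.1225,z-.006,z+.006,.036); print("underside-mouth",round((d-m)*1000,1))
d=-23  # arm estimate for comparison
print(hand_in())
E
```

```text
underside-mouth -21.4
underside-mouth -21.5
underside-mouth -24.1
underside-mouth -25.7
the job is handed in; nothing more can be done
None
```

The lamp head is in the collar, twisted clockwise about 70° until it hit its stop, and released; I handed the job in at about 13 s, and no verdict came back. The arm reading put its underside about 23 mm below the mouth, but the final top-camera check read only 21.4–21.5 mm (side camera 24–26 mm) against the 21.3 mm limit. The plant, cups and notebooks look unmoved.

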